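Let the long bottle out of its gravity dispenser

ROBOT

A 6-joint arm with a two-finger parallel gripper is mounted at the origin on the work surface. World frame = base frame: x ahead of the robot, y to its left, z up, the work surface at z = 0. Lengths are in mm, angles in rad, forces in N, time in s.
With the tool pointing down it reaches from about 400 to 925 mm from the base axis. Payload 12.5 kg.
Tool frame: the origin (TCP) lies at the very end of the fingers, on their centre line; the grasp point (between the pads) lies 19 mm behind it; x points along the fingers, y is the direction in which the jaws open and shut, and the axes are right-handed (so a half turn about x gives the same grasp; the last joint's range is limited). The gripper opens to 95 mm and grips with 3 to 60 N. Pads are 20 mm wide; open, the fingers measure 119 mm over their backs; the gripper's body (75 mm by 180 mm) begins 59 mm behind the grasp point.
Start: joints at [-1.429, 0.491, 1.559, -0, 1.092, -0.106], TCP at [153.317, -605.921, 214.661] pointing down, gripper open.
Joint ranges: [-3.1, 3.1], [-0.84, 2.19], [0.05, 2.79], [-1.13, 4.28], [0.06, 2.93], [-2.69, 2.69]. Speed limits (rad/s): [2.22, 2.22, 2.79, 3.14, 3.14, 3.14].

INTERFACE

Orientations are given as [roll, pitch, yaw] about the fixed x, y, z axes, in that order (R = Rz(yaw) Ry(pitch) Rx(roll)).
In Python, from cell import * gives the robot as it stands.
- The arm moves only by the tool step_arm, never from a script. Its argument "steps" is a list of rows, each a list of 4 numbers: the shift along the tool's x, y, z in units of 50 mm (1.0 is 50 mm), then the turn about the tool's x in units of 8 degrees (1.0 is 8 degrees). A call has 1 to 20 rows; each row shifts and turns the commanded pose from where the row before left it, along the tool's axes as they then stand; what a row does not reach is not made up. A row lasts 1/8 s, in which the tool goes at most 62.5 mm and 10.7 degrees, less where a joint would pass 70% of its speed; a pose out of reach is approached as far as the arm can. A call is refused whole if a number of a shift passes 1 or a number of a turn 1, either way. A call with a gripper value outside its range is refused whole. "jaw" is the closure, from 0 (fully open) to 1 (shut), set as the call begins (left out, the last holds). The fingers move at their own pace and stop on an object; the grip force is fixed at half the most. Time passes only in rows, so rows that do not move let the fingers close. It gives the time, the measured TCP pose, the force and the opening at its end, in the units of the state.
- state(): the state, without advancing time (a new reading comes with each control period).
- read_camera(name): name is "scene" or "top" or "wrist"; returns the picture (400x640x3 uint8, red, green, blue); there is no depth.
- camera_info(name): a dict with "mtx" (3x3 intrinsics, pixels), "k1" (the pictures are not rectified: a ray, as slopes to the right and down, at radius r is drawn at 1 + k1 r^2 times it, then the intrinsics apply), "eye" and "attitude" of the camera in the world; the wrist camera has in their place "hand_eye" (4x4, takes a point from camera to tool coordinates, whose origin is the TCP and whose axes are the tool frame's). Camera axes: x right, y down, z forward; pixel columns grow to the right and rows downward; lengths in mm; the calibration is good to about 2 mm. A picture is of the moment at which its call begins: read the wrist's pose just before it. camera_info takes no time and is no camera call.
- job_done(): hands the job in, once; it reports no verdict.
The state is a dict: "t": time; "joints": joint angles; "qvel": joint speeds; "tau": joint torques, N m; "eef_pos": TCP position; "tcp_rot": TCP orientation; "ft_force": force on the tool from outside, world axes, zero at the start; "moment": the same for the moment, N m; "opening": opening from 0.0 (shut) to 1.0 (fully open).
Only numpy, scipy, OpenCV 4.12 (cv2) and the standard library are available. Lean on these libraries where they do the work, as an engineer would, in place of code of your own. Each camera call takes 0.05 s, during which the arm holds its last target.

TASK

Two bottle dispensers stand on the stockroom table: press down the front paddle of the one that holds the long bottle, so that its gate lifts, and keep it down until the bottle has rolled into the tray; then let the paddle come all the way back up so that the gate is shut. Work the paddle only: do not touch the bottles or the gates with the robot, do not press the other dispenser's paddle, and leave everything else where it stands.

Things in the scene. Friction and masses are not known exactly. Their poses are not given: they have to be found in the camera images.
- dispenser_a: Fixed blue plastic dispenser of the long bottle, 320 (x) by 176 (y) mm. Origin: centre of its underside, on the table. +x points to its back (away from the robot, yaw within 0.2), +y to its left. Channel on the right: y -79 to +9 mm, walls 85 mm high along the ramp. Lever on the left along x at y = 45 mm; pivot at x = -20 mm, 90 mm high, between cheeks 104 mm high.
- tray_a (a point): Centre of the floor (8 mm high) of the open tray at the front of the dispenser of the long bottle: x -156 to -80, y -79 to +9 mm in its frame, walls 55 mm high. Behind it a ramp rises evenly from 30 mm high at x = -80 to 70 mm at x = +160.
- lever_a (a joint): Rocking lever of the dispenser of the long bottle, rad: 0 = level, at rest, gate shut; grows as the paddle goes down and the gate at its back end rises; stop at 0.36. Paddle and gate are each 115 mm from the pivot. The bottle passes under the gate from about 0.23. A spring returns it to 0; pressing takes about 3 N at first, 5 N at the stop.
- paddle_a (a point): Centre of the top face of the paddle (black rubber pad 36 x 36 x 6 mm at the lever's front end, nearest the robot) of the dispenser of the long bottle. At rest 100 mm above the table, free space beneath; goes down 40 mm on an arc to the stop. At x = -135, y = 45 mm in the dispenser's frame, just left of the tray.
- gate_a: Gate, fixed to the back end of the lever of the dispenser of the long bottle: metal plate 78 (y) x 46 high x 4 mm across the channel, hung from a crossbar. Origin: on the lever's pivot, 90 mm high, with which it turns; the plate's centre is 115 mm behind it and 80 mm to its right. Shut, its lower edge is 6 mm above the ramp.
- dispenser_b: Fixed blue plastic dispenser of the short bottle, 320 (x) by 176 (y) mm. Origin: centre of its underside, on the table. +x points to its back (away from the robot, yaw within 0.2), +y to its left. Channel on the right: y -79 to +9 mm, walls 85 mm high along the ramp. Lever on the left along x at y = 45 mm; pivot at x = -20 mm, 90 mm high, between cheeks 104 mm high.
- tray_b (a point): Centre of the floor (8 mm high) of the open tray at the front of the dispenser of the short bottle: x -156 to -80, y -79 to +9 mm in its frame, walls 55 mm high. Behind it a ramp rises evenly from 30 mm high at x = -80 to 70 mm at x = +160.
- lever_b (a joint): Rocking lever of the dispenser of the short bottle, rad: 0 = level, at rest, gate shut; grows as the paddle goes down and the gate at its back end rises; stop at 0.36. Paddle and gate are each 115 mm from the pivot. The bottle passes under the gate from about 0.23. A spring returns it to 0; pressing takes about 3 N at first, 5 N at the stop.
- paddle_b (a point): Centre of the top face of the paddle (black rubber pad 36 x 36 x 6 mm at the lever's front end, nearest the robot) of the dispenser of the short bottle. At rest 100 mm above the table, free space beneath; goes down 40 mm on an arc to the stop. At x = -135, y = 45 mm in the dispenser's frame, just left of the tray.
- gate_b: Gate, fixed to the back end of the lever of the dispenser of the short bottle: metal plate 78 (y) x 46 high x 4 mm across the channel, hung from a crossbar. Origin: on the lever's pivot, 90 mm high, with which it turns; the plate's centre is 115 mm behind it and 80 mm to its right. Shut, its lower edge is 6 mm above the ramp.
- long_bottle: Closed round white plastic bottle, 30 mm in diameter, 80 mm long, lying across the channel (its y axis along its length), at first resting against the back of the shut gate. Origin: its centre. It rolls from the gate down to the tray in about a second.
- short_bottle: Closed round white plastic bottle, 30 mm in diameter, 45 mm long, lying across the channel (its y axis along its length), at first resting against the back of the shut gate. Origin: its centre. It must stay there.
- jar: Bystander: upright loose jar, 56 mm in diameter, 85 mm high. Origin: centre of its underside.
- carton: Bystander: loose cardboard box 70 x 110 mm, 50 mm high. Origin: centre of its underside.
- tape_roll: Bystander: loose white roll lying flat, 64 mm in diameter, hole 40 mm, 25 mm high. Origin: centre of its underside.

How it is judged:
By the outcome, as a careful person would: the job done as asked, in the order asked, and still so for the second after the job is handed in, with the robot touching nothing.
It also fails if it takes over 32 s, if anything falls off the work surface, if the arm or the gripper's body presses on something with over 40 N, if the wrist force passes 120 N, or if a joint passes its speed limit or range.

## Working session

There is one attempt and no reset: what is moved stays moved. The work goes in short steps, Python scripts to look and compute and a tool call to move; the robot and the scene stay as the last step left them, time stands still between calls to the robot, and variables do not carry over. Pictures are saved under pics/ and viewed, and the job is handed in when it is done.

Besides the shell and the picture viewer there is one more tool, called after "Emit:" in YAML: its name, and indented under it one key for each argument. step_arm: Moves the arm, as the interface text tells. Its arguments: {"type":"object","properties":{"steps":{"type":"array","items":{"type":"array","items":{"type":"number"}}},"jaw":{"type":"number"}},"required":["steps"]}

```bash
mkdir -p pics; python3 - <<'E'
from cell import *
import cv2
s=state();print(s)
for n in("scene","top"):
    im=read_camera(n);cv2.imwrite(f"pics/{n}0.png",im[:,:,::-1]);print(n,camera_info(n))
print(camera_info("wrist"))
E
```

```text
{'t': 0.0, 'joints': array([-1.42858662e+00,  4.91557601e-01,  1.55947094e+00,  4.02913209e-06,
        1.09170060e+00, -1.05625489e-01]), 'qvel': array([-2.85916137e-04, -1.13339859e-03,  8.50243327e-04, -1.01748396e-05,
        1.45512484e-03,  3.95330730e-04]), 'tau': array([-1.97528556e-05, -6.12644506e+01, -2.58185756e+01,  6.92556845e-02,
        4.82776249e-02, -1.47641481e-04]), 'eef_pos': array([ 153.2873853 , -605.64800919,  214.05556628]), 'tcp_rot': array([-1.67956602,  1.56965982,  1.70985997]), 'ft_force': array([ 0.3667858 , -0.45345079,  0.3837742 ]), 'moment': array([ 0.00994235,  0.05002689, -0.06633801]), 'opening': 0.9958059848389283}
scene {'mtx': array([[473.68151349,   0.        , 321.8531618 ],
       [  0.        , 473.68151349, 194.84864861],
       [  0.        ,   0.        ,   1.        ]]), 'k1': -0.05189309963779296, 'eye': array([1417.76048558,   77.55739402, 1175.91902044]), 'attitude': array([-2.48789622,  0.01075473,  1.65546168])}
top {'mtx': array([[398.3263109 ,   0.        , 318.94396702],
       [  0.        , 398.3263109 , 202.71697899],
       [  0.        ,   0.        ,   1.        ]]), 'k1': -0.06280561814123431, 'eye': array([ 432.89020598,  -22.94408817, 1213.14124266]), 'attitude': array([-3.00510078, -0.00839866, -1.56816718])}
{'mtx': array([[320.82906559,   0.        , 324.10352501],
       [  0.        , 320.82906559, 197.03837314],
       [  0.        ,   0.        ,   1.        ]]), 'k1': -0.06159614282286197, 'hand_eye': array([[ 1.31306204e-04, -2.78812223e-01,  9.60345629e-01,
        -1.70513961e+02],
       [ 9.99999953e-01,  3.00985829e-04, -4.93443913e-05,
        -5.54984549e-01],
       [-2.75292606e-04,  9.60345591e-01,  2.78812249e-01,
        -7.93933328e+01],
       [ 0.00000000e+00,  0.00000000e+00,  0.00000000e+00,
         1.00000000e+00]])}
```

View pics/scene0.png

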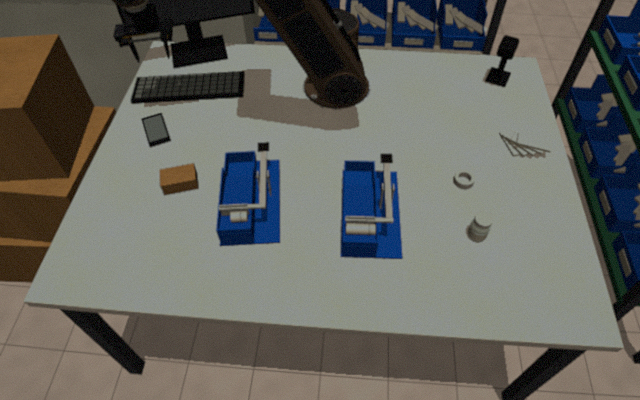

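View pics/top0.png

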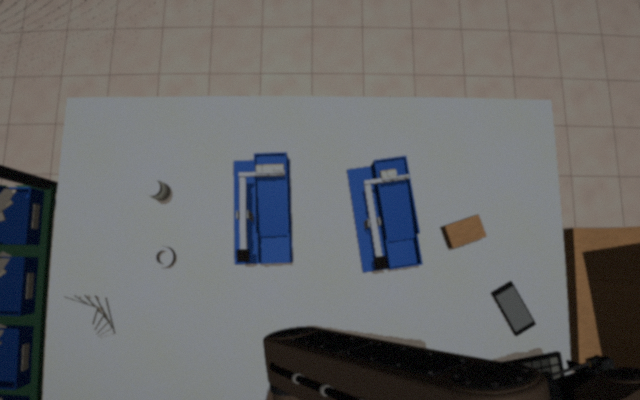

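The long bottle is in the dispenser on the left in the top view (about 263,210) and on the right in the scene view, where its bottle spans 29 px against 16 px for the other. Next I'll measure its paddle.

```bash
cat > h.py <<'E'
import numpy as np, cv2
from scipy.spatial.transform import Rotation as R
def ray(ci,uv,pose=None):
    K=ci["mtx"];d=np.array([ci["k1"],0,0,0,0.]) 
    p=cv2.undistortPoints(np.array([[uv]],float),K,d)[0,0]
    v=np.array([p[0],p[1],1.])
    if pose is None: return np.array(ci["eye"]),R.from_euler("xyz",ci["attitude"]).as_matrix()@v
    T=np.eye(4);T[:3,:3]=R.from_euler("xyz",pose[1]).as_matrix();T[:3,3]=pose[0]
    T=T@ci["hand_eye"];return T[:3,3],T[:3,:3]@v
def onz(ci,uv,z,pose=None):
    e,v=ray(ci,uv,pose);return e+v*(z-e[2])/v[2]
def tri(a,b):
    (e,v),(f,w)=a,b
    A=np.stack([v,-w],1);x=np.linalg.lstsq(A,f-e,rcond=None)[0]
    P,Q=e+v*x[0],f+w*x[1];return (P+Q)/2,np.linalg.norm(P-Q)
E
python3 - <<'E'
from cell import *
from h import *
im={n:cv2.imread(f"pics/{n}0.png") for n in("scene","top")}
ci={n:camera_info(n) for n in im}
roi={"scene":(370,145,410,175),"top":(230,240,256,270)}
r={}
for n,(a,b,c,d) in roi.items():
    p=im[n][b:d,a:c].astype(int);m=((p.max(2)<45)).astype(np.uint8)
    k,l,st,ce=cv2.connectedComponentsWithStats(m)
    print(n,[(st[i].tolist(),(ce[i]+[a,b]).round(1).tolist()) for i in range(1,k)])
    i=1+np.argmax(st[1:,4]);r[n]=ce[i]+[a,b];print(onz(ci[n],r[n],100))
print(tri(ray(ci["scene"],r["scene"]),ray(ci["top"],r["top"])))
t=im["top"]
cv2.imwrite("pics/tz.png",cv2.resize(t[140:280,225:425],None,fx=4,fy=4,interpolation=cv2.INTER_CUBIC))
s=im["scene"]
cv2.imwrite("pics/sz.png",cv2.resize(s[135:265,210:410],None,fx=4,fy=4,interpolation=cv2.INTER_CUBIC))
E
```

```text
scene [([11, 10, 11, 7, 69], [386.3, 158.0])]
[441.99835002 179.7818523  100.        ]
top [([8, 9, 11, 13, 125], [243.1, 255.1])]
[438.25811132 178.14645638 100.        ]
(array([438.22165706, 179.56700581,  95.66068323]), np.float64(1.2583521761170944))
```

View pics/tz.png

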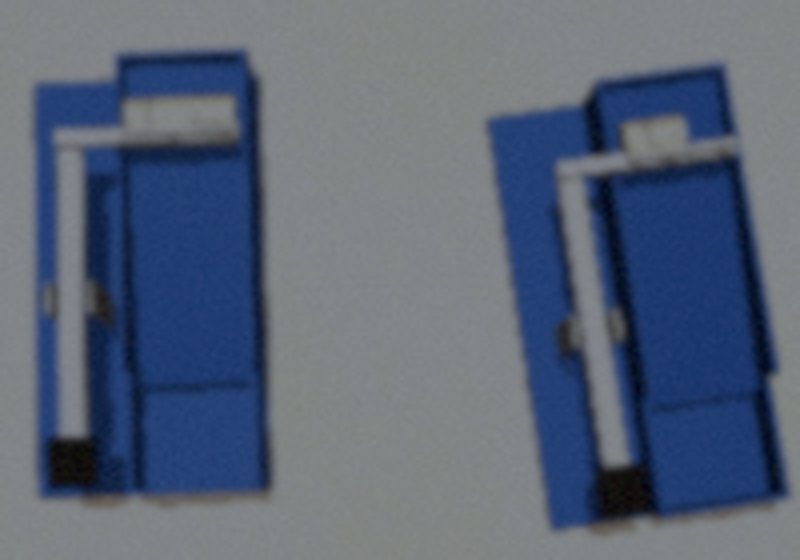

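View pics/sz.png

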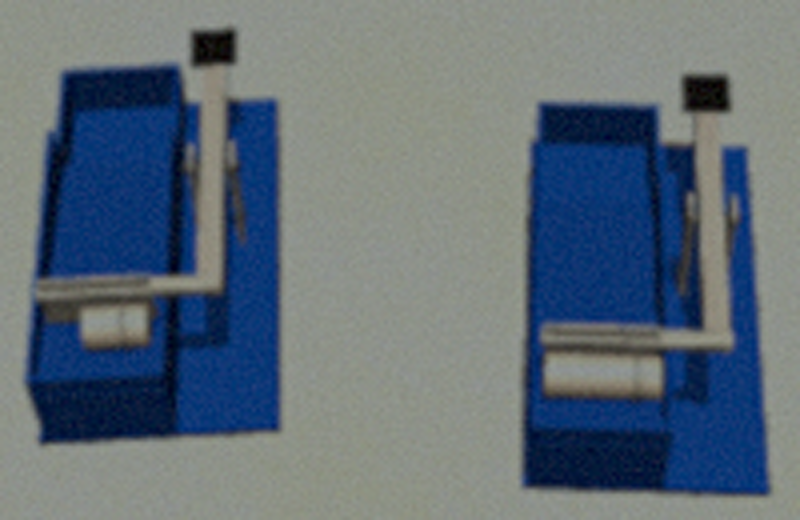

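Paddle A's top centre is near (440, 179, 100). Its dispenser is close to square with the world axes, and nothing tall stands near the paddle. Next I'll get the tool axes and the move into range.

```bash
cat > st.py <<'E'
from cell import *
from h import *
import sys
s=state();M=R.from_euler("xyz",s["tcp_rot"]).as_matrix()
print("t",s["t"],"pos",s["eef_pos"].round(1),"F",s["ft_force"].round(2),"op",round(s["opening"],2),"\n",M.round(3))
if len(sys.argv)>3:
    d=np.array([float(x) for x in sys.argv[1:4]])-s["eef_pos"];print("units",(M.T@d/50).round(2))
E
python3 st.py 470 -350 214; python3 st.py 440 179 214
python3 - <<'E'
from cell import *
from h import *
c=camera_info("top")
# base plate left edge corners front/back, at z~4?
for uv in((225+37/4,140+85/4),(225+42/4,140+495/4)): print(onz(c,uv,3).round(1))
E
```

```text
t 0.1 pos [ 153.3 -605.7  214.1] F [-0.35  0.67 -0.47] op 1.0 
 [[-0.     0.245 -0.969]
 [ 0.001 -0.969 -0.245]
 [-1.    -0.001 -0.   ]]
units [ 0.01 -3.4  -7.4 ]
t 0.1 pos [ 153.3 -605.7  214.1] F [-0.35  0.67 -0.47] op 1.0 
 [[-0.     0.245 -0.969]
 [ 0.001 -0.969 -0.245]
 [-1.    -0.001 -0.   ]]
units [  0.02 -13.81  -9.41]
[728.6 231.6   3. ]
[412.7 218.1   3. ]
```

Emit:
step_arm:
  steps:
    - [0,-0.4,-0.8,0]
    - [0,-0.4,-0.8,0]
    - [0,-0.4,-0.8,0]
    - [0,-0.4,-0.8,0]
    - [0,-0.4,-0.8,0]
    - [0,-0.4,-0.8,0]
    - [0,-0.4,-0.8,0]
    - [0,-0.4,-0.8,0]
    - [0,-0.4,-0.8,0]
    - [0,0,0,0]
  jaw: 1

```text
t: 1.35
eef_pos: [459.7, -341.2, 214.3]
tcp_rot: [-1.352, 1.57, 2.04]
ft_force: [-0.0, -0.7, 0.5]
opening: 0.022
```

```bash
python3 st.py 440 179 180
```

```text
t 1.35 pos [ 459.7 -341.2  214.3] F [-0.01 -0.71  0.46] op 0.02 
 [[-0.     0.248 -0.969]
 [ 0.    -0.969 -0.248]
 [-1.    -0.001  0.   ]]
units [  0.69 -10.18  -2.2 ]
```

Emit:
step_arm:
  steps:
    - [0,-0.8,-0.17,0]
    - [0,-0.8,-0.17,0]
    - [0,-0.8,-0.17,0]
    - [0,-0.8,-0.17,0]
    - [0,-0.8,-0.17,0]
    - [0,-0.8,-0.17,0]
    - [0,-0.8,-0.17,0]
    - [0,-0.8,-0.17,0]
    - [0,-0.8,-0.17,0]
    - [0,-0.8,-0.17,0]
    - [0,-0.8,-0.17,0]
    - [0,-0.8,-0.17,0]
    - [0,-0.6,-0.17,0]
    - [0,0,0,0]

```text
t: 3.1
eef_pos: [440.1, 179.2, 214.4]
tcp_rot: [0.415, 1.57, -2.477]
ft_force: [0.2, 0.4, 0.2]
opening: 0.005
```

```bash
python3 st.py 440 178 160
python3 - <<'E'
from cell import *
import cv2
from h import *
s=state();im=read_camera("wrist")
cv2.imwrite("pics/w1.png",im[:,:,::-1])
c=camera_info("wrist");p=(s["eef_pos"],s["tcp_rot"])
m=(im.max(2)<45).astype(np.uint8)
k,l,st,ce=cv2.connectedComponentsWithStats(m)
for i in range(1,k):
    if st[i,4]>150: print(st[i],ce[i].round(1),onz(c,ce[i],100,p).round(1))
E
```

```text
t 3.1 pos [440.1 179.2 214.4] F [0.19 0.37 0.15] op 0.0 
 [[-0.     0.247 -0.969]
 [-0.    -0.969 -0.247]
 [-1.     0.     0.   ]]
units [1.09 0.02 0.01]
[375   0  26  80 367] [388.2  36.3] [582.8 161.9 100. ]
[ 450    0   59  146 1353] [481.2  70.7] [578.   77.3 100. ]
[ 302  173   42   41 1290] [322.7 192.5] [440.6 181.2 100. ]
[    0   190   640   210 67732] [325.1 336.1] [286.5 139.5 100. ]
```

View pics/w1.png

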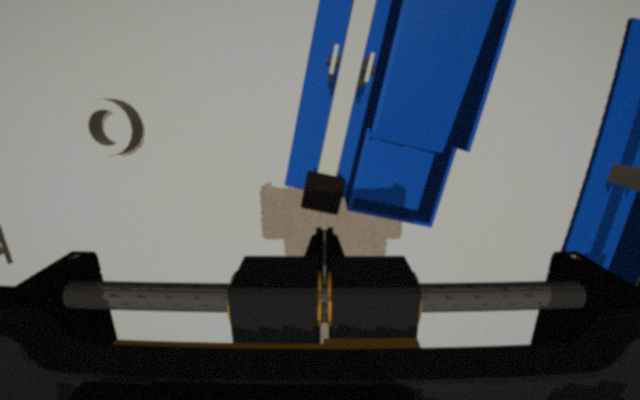

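The wrist view puts paddle A at (323,192) px, which is (440.6, 181) mm and right under the tool. I'll come down to just above it, then press.

Emit:
step_arm:
  steps:
    - [0.5,0,0,0]
    - [0.5,0,0,0]
    - [0.5,0,0,0]
    - [0.4,0,0,0]
    - [0.15,0,0,0]
    - [0,0,0,0]

```text
t: 3.9
eef_pos: [440.3, 177.7, 112.1]
tcp_rot: [0.279, 1.57, -2.615]
ft_force: [0.2, 0.1, 0.8]
opening: 0.003
```

Emit:
step_arm:
  steps:
    - [0.15,0,0,0]
    - [0.15,0,0,0]
    - [0.15,0,0,0]
    - [0,0,0,0]

```text
t: 4.4
eef_pos: [440.1, 178.4, 89.2]
tcp_rot: [0.237, 1.57, -2.656]
ft_force: [-1.8, -1.2, 4.4]
opening: 0.006
```

Contact shows as about 4 N. I'll press on down to about 67 mm.

Emit:
step_arm:
  steps:
    - [0.15,0,0,0]
    - [0.15,0,0,0]
    - [0.15,0,0,0]
    - [0,0,0,0]
    - [0,0,0,0]
    - [0,0,0,0]
    - [0,0,0,0]
    - [0,0,0,0]
    - [0,0,0,0]
    - [0,0,0,0]
    - [0,0,0,0]
    - [0,0,0,0]

```text
t: 5.9
eef_pos: [440.5, 178.6, 67.3]
tcp_rot: [3.131, 1.57, 0.237]
ft_force: [1.3, -0.3, 4.1]
opening: 0.001
```

```bash
python3 st.py; python3 - <<'E'
from cell import *
import cv2
a=read_camera("scene");b=read_camera("top")
cv2.imwrite("pics/s2.png",cv2.resize(a[110:265,210:410],None,fx=3.8,fy=3.8,interpolation=cv2.INTER_CUBIC)[:,:,::-1])
cv2.imwrite("pics/t2.png",cv2.resize(b[140:280,225:425],None,fx=4,fy=4,interpolation=cv2.INTER_CUBIC)[:,:,::-1])
E
```

```text
t 5.9 pos [440.5 178.6  67.3] F [ 1.3  -0.34  4.11] op 0.0 
 [[ 0.001  0.245 -0.969]
 [ 0.    -0.969 -0.245]
 [-1.     0.    -0.001]]
```

View pics/s2.png

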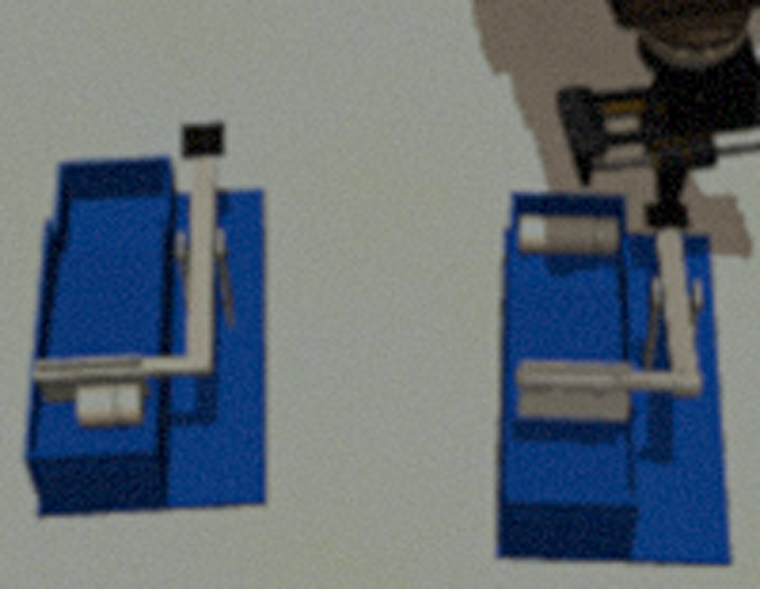

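View pics/t2.png

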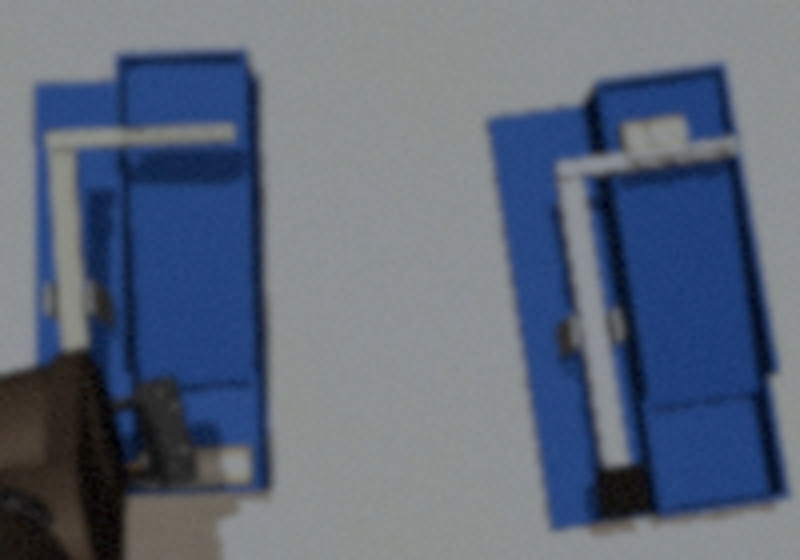

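The gate is up and the long bottle has rolled to the front of tray A (scene crop 570,235; top crop 230,465). I'll hold it briefly so the bottle settles, then lift slowly.

Emit:
step_arm:
  steps:
    - [0,0,0,0]
    - [0,0,0,0]
    - [0,0,0,0]
    - [0,0,0,0]
    - [0,0,0,0]
    - [0,0,0,0]
    - [-0.1,0,0,0]
    - [-0.15,0,0,0]
    - [-0.15,0,0,0]
    - [-0.15,0,0,0]
    - [-0.15,0,0,0]
    - [-0.15,0,0,0]
    - [-0.3,0,0,0]
    - [-0.5,0,0,0]
    - [-0.5,0,0,0]
    - [-0.5,0,0,0]
    - [-0.4,0,0,0]
    - [0,0,0,0]
    - [0,0,0,0]

```text
t: 8.38
eef_pos: [440.0, 178.3, 219.0]
tcp_rot: [0.21, 1.57, -2.684]
ft_force: [-0.1, -0.1, 0.6]
opening: 0.006
```

```bash
python3 st.py; python3 - <<'E'
from cell import *
import cv2
a=read_camera("scene");b=read_camera("wrist")
cv2.imwrite("pics/s3.png",cv2.resize(a[110:265,210:410],None,fx=3.8,fy=3.8,interpolation=cv2.INTER_CUBIC)[:,:,::-1])
cv2.imwrite("pics/s3f.png",a[:,:,::-1])
cv2.imwrite("pics/w3.png",b[:,:,::-1])
E
```

```text
t 8.375 pos [440.  178.3 219. ] F [-0.1  -0.13  0.59] op 0.01 
 [[-0.001  0.245 -0.969]
 [-0.    -0.969 -0.245]
 [-1.     0.     0.001]]
```

View pics/s3.png

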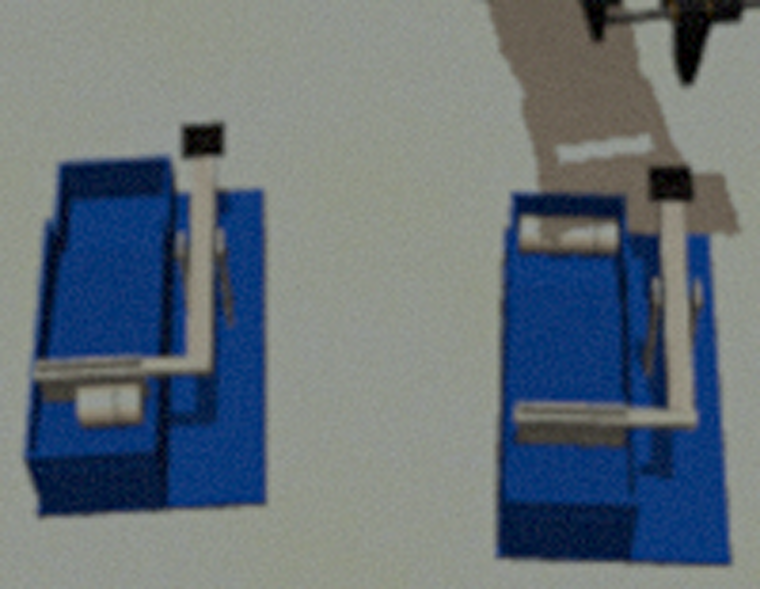

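View pics/s3f.png

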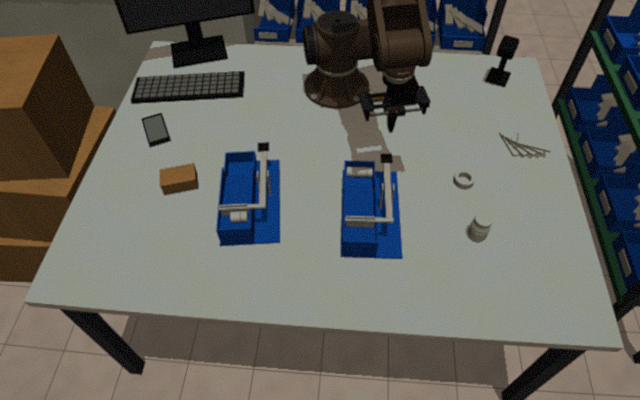

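View pics/w3.png

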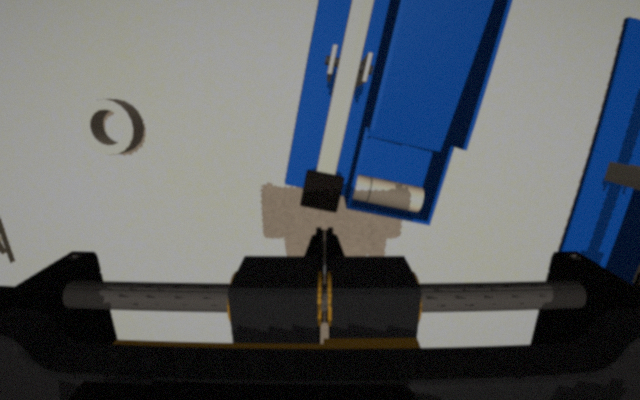

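The bottle lies in tray A (wrist 388,193). Paddle A is back where it was before the press, at (386,158) in the scene and (322,192) in the wrist view, so the gate is shut. The short bottle and the bystanders haven't moved, and the robot is clear of everything. I'm handing it in.

```bash
python3 - <<'E'
from cell import *
print(job_done())
E
```

```text
the job is handed in; nothing more can be done
None
```

The long bottle is in its tray and that dispenser's gate is shut again. I handed the job in at about 8.5 s, well inside the 32 s limit.

- **What I did:** I closed the gripper and pressed paddle A, on the left-hand dispenser, down to about 67 mm, a lever angle of roughly 0.3 rad. I held it there for about 2 s, then lifted clear. The force readings I took during the press were 4–5 N.
- **Last checks:** The camera pictures showed the long bottle lying in tray A, with paddle A and its gate back at rest. Dispenser B, its short bottle, the jar, the carton and the tape roll looked unmoved. The gripper was about 119 mm above the paddle, with only noise on the force reading.
- **Disagreements:** The three cameras placed the paddle within about 4 mm of each other, which was close enough for the 36 mm pad. No check failed.

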